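# Clear the craft chest's lid and hold it half open

### The job

A dried-out paint pot has been left standing on the lid of the plywood craft chest: put that pot in the slatted wooden discard crate and let go of it. Then raise the chest's lid by its front tongue and hold it open at 45 degrees so that a child can reach in; the lid falls shut if released, so finish while still holding it there. Leave the other pots, the bottle, the brush mug and the loose game discs where they are.

Things in the scene. Friction and masses are not known exactly. Their poses are not given: they have to be found in the camera images.
- chest: Plywood chest, fixed to the table, 200 mm deep (its x) by 240 mm wide (its y), 110 mm high to its rim, with the lid 10 mm thick on top (lid's top 120 mm above the table). Origin: centre of its underside, on the table. Its x axis points away from the front (where the tongue is) towards the hinge.
- lid (a joint): The lid's hinge angle in rad: 0 shut, growing as the front edge rises, stop at 1.4. The lid is 0.25 to 0.5 kg, hinged along the chest's far (+x) rim, the hinge line parallel to the chest's y; no spring and no friction, so it falls shut when released.
- lid_hinge (a point): Middle of the hinge line: 100 mm along +x from the chest's centre, at rim height (110 mm above the table). Axes are those of the chest.
- lid_grip (a point): Grip point in the darker wooden tongue at the middle of the lid's front edge: a bar 20 mm wide (along the hinge line), 16 mm thick, sticking out 51 mm, free air below and beside it. The point is mid-width, mid-thickness, 17 mm from the free end, in the lid's frame 234 mm in front of the hinge and 8 mm above it. Axes: the lid's, moving with it. Pinched across its width it can turn between the fingers.
- dry_pot_mid (a point): Centre (half-way up) of the dried-out pot: a closed black cylinder jar, 52 mm diameter, 65 mm high, 0.1 to 0.17 kg, standing upright on the shut lid.
- dry_pot: The same dried-out pot; origin at the centre of its underside.
- crate: Slatted open wooden discard crate, fixed, empty, 200 mm (its x) by 160 mm (its y) outside, 90 mm high, walls 6 mm, on the left or the right of the chest. Origin: centre of its underside, on the table.
- tray: White open tray with brushes, fixed, 200 x 160 x 45 mm, on the other side of the chest; not part of the job. Origin: centre of its underside.
- pot_b_mid (a point): Centre of a good paint pot like the dried-out one (52 mm diameter, 65 mm high), standing on the table in front of the chest; to be left.
- pot_c_mid (a point): Centre of another such good pot standing on the table; to be left.
- bottle_mid (a point): Centre of a white paint bottle, 64 mm diameter, 170 mm high; to be left.
- brush_mug_mid (a point): Centre of a white mug of brushes, 76 mm diameter, 95 mm high, the brushes reaching about 200 mm above the table; to be left.
- disc_a_center (a point): Centre of a loose wooden game disc, 48 mm diameter, 12 mm thick, flat on the table; to be left.
- disc_b_center (a point): Centre of another such disc; to be left.
Not all that is in view belongs to the job. What is shaped like the dry_pot but blue or green is not meant.

How it is judged:
On the way, in this order (a step that is already met when the one before it is completed fails the run):
1. the dried-out pot lies in the crate, released (x of dry_pot_mid in the frame of crate between -0.1 and 0.1 m and y of dry_pot_mid in the frame of crate between -0.08 and 0.08 m and z of dry_pot_mid in the frame of crate between 0 and 0.075 m and linear speed of dry_pot below 0.05 m/s and contact force between dry_pot and the arm below 0.1 N and contact force between dry_pot and the fingers below 0.1 N), for 0.2 s.
2. the lid is held at 45 degrees, within 7 degrees (value of joint lid between 0.6654 and 0.9054 rad and contact force between any of the fingers, the arm and lid above 0.3 N), for 0.3 s.
At the end, for the whole second after the job is handed in: The dried-out pot lies still inside the crate, not touched by the robot (upright or on its side); the lid stands still at 45 degrees within 7 degrees, held by the robot alone, which stays in contact with it (all of step 1 and all of step 2 and velocity of joint lid between -0.1 and 0.1 rad/s); the arm keeps its last pose, push and grip.
It fails at once if one of the good pots was moved more than 30 mm (distance of any of pot_b_mid, pot_c_mid from where it was at the start of the episode above 0.03 m).
It fails at once if the bottle was moved more than 30 mm (distance of bottle_mid from where it was at the start of the episode above 0.03 m).
It fails at once if the brush mug was moved more than 30 mm (distance of brush_mug_mid from where it was at the start of the episode above 0.03 m).
It fails at once if a game disc was moved more than 30 mm (distance of any of disc_a_center, disc_b_center from where it was at the start of the episode above 0.03 m).
It also fails if it takes over 53 s, if anything falls off the work surface, if the arm or the gripper's body presses on something with over 40 N, if the wrist force passes 120 N, or if a joint passes its speed limit or range.

### The arm

A 6-joint arm with a two-finger parallel gripper is mounted at the origin on the work surface. World frame = base frame: x ahead of the robot, y to its left, z up, the work surface at z = 0. Lengths are in m, angles in rad, forces in N, time in s.
With the tool pointing down it reaches from about 0.225 to 0.875 m from the base axis. Payload 3.4 kg.
Tool frame: the origin (TCP) lies at the very end of the fingers, on their centre line; the grasp point (between the pads) lies 19 mm behind it; z points along the fingers, y is the direction in which the jaws open and shut (so a half turn about z gives the same grasp; the last joint's range is limited). The gripper opens to 85 mm and grips with 20 to 120 N. Pads are 22 mm wide; open, the fingers measure 114 mm over their backs; the gripper's body (76 mm by 85 mm) begins 54 mm behind the grasp point. The pads swing forward as they close: fully open they stand 13 mm farther back than shut.
Start: joints at [-1.35, 0.276, 1.505, -0, 1.361, -0.121], TCP at [0.193, -0.542, 0.231] pointing down, gripper open.
Joint ranges: [-2.89, 2.89], [-0.75, 2.08], [0.22, 2.7], [-1.18, 4.32], [0.11, 2.71], [-2.7, 2.7]. Speed limits (rad/s): [2.57, 2.57, 3.14, 3.14, 3.14, 3.14].

### API

Orientations are given as a unit quaternion [w, x, y, z].
In Python, from rig import telemetry, cams, sign_off, spotter gives the robot as it stands.
- The arm moves only by the tool servo_tool, never from a script. Its argument "steps" is a list of rows, each a list of 6 numbers: the shift along the tool's x, y, z in mm, then the turn, a rotation vector about the tool's x, y, z in degrees. In form: [[x, y, z, ax, ay, az], ...]. A call has 1 to 8 rows; each row is the pose to reach, as a shift and turn from the pose commanded when the call began, along the tool's axes at that moment; what a row does not reach only later rows make up. A row lasts 1/10 s, in which the tool goes at most 50 mm and 8.59 degrees, less where a joint would pass 70% of its speed; a pose out of reach is approached as far as the arm can. A call with a gripper value outside its range is refused whole. "hand" is the closure in counts, from 0 (fully open) to 255 (shut), set as the call begins (left out, the last holds). The fingers move at their own pace and stop on an object; "grip_force" is the grip in N (left out, the last holds). Time passes only in rows, so rows that repeat a pose let the fingers close. It gives the time, the measured TCP pose, the force and the opening at its end, in the units of the state.
- telemetry.get_state(): the state, without advancing time (a new reading comes with each control period).
- cams.get_image(name): name is "scene" or "top" or "wrist"; returns (picture, depth): 400x640x3 uint8, red, green, blue; 400x640 float32, m along the optical axis (not along the pixel's ray), 0 where there is no reading.
- cams.camera_model(name): a dict with "camera_matrix" (3x3 intrinsics, pixels), "origin" and "rotation" of the camera in the world; the wrist camera has in their place "tool_from_camera" (4x4, takes a point from camera to tool coordinates, whose origin is the TCP and whose axes are the flange's). Camera axes: x right, y up, looking along -z (the intrinsics and any distortion apply to the point x, -y, -z); pixel columns grow to the right and rows downward; lengths in m; the calibration is good to about 2 mm. A picture is of the moment at which its call begins: read the wrist's pose just before it. camera_model takes no time and is no camera call.
- sign_off(): hands the job in, once; it reports no verdict.
Trained networks look in the newest picture that a camera, given by its name, has taken for a name from the list of things; names that differ only in an ending like _2 or _b are one class to them, and where a whole thing is asked for, a point or a joint stands for the part that bears it (a point fixed in the world has none). Each returns a list of dicts, best first, with "conf" (0 to 1); they miss things now and then, are a little off and sometimes report something else, mostly with a low value. They report only what shows in the picture. A call takes as long as a camera call. They do not tell look-alikes from the thing itself.
- spotter.outline_of(query, camera): "region" (400x640 bool, what is visible of it) and "rect" ([left, top, width, height] in pixels, round what is visible of it).
The state is a dict: "clock": time; "qpos": joint angles; "qd": joint speeds; "effort": joint torques, N m; "position": TCP position; "ee_rot": TCP orientation; "contact_force": force on the tool from outside, world axes, zero at the start; "moment": the same for the moment, N m; "width": finger opening in m.
Only numpy, scipy, OpenCV 4.12 (cv2) and the standard library are available. Lean on these libraries where they do the work, as an engineer would, in place of code of your own. Each camera call takes 0.05 s, during which the arm holds its last target.

## Working session

There is one attempt and no reset: what is moved stays moved. The work goes in short steps, Python scripts to look and compute and a tool call to move; the robot and the scene stay as the last step left them, time stands still between calls to the robot, and variables do not carry over. Pictures are saved under pics/ and viewed, and the job is handed in when it is done.

Besides the shell and the picture viewer there is one more tool, called as name(argument=value, ...), one argument or row to a line, values as JSON. servo_tool: Moves the arm, as the interface text tells. Its arguments: {"type":"object","properties":{"steps":{"type":"array","items":{"type":"array","items":{"type":"number"}}},"hand":{"type":"number"},"grip_force":{"type":"number"}},"required":["steps"]}

```bash
mkdir -p pics; ls; cat > h.py <<'E'
import numpy as np, cv2
from rig import telemetry, cams, sign_off, spotter
def snap(name,fn):
    im,d=cams.get_image(name); cv2.imwrite('pics/'+fn,cv2.cvtColor(im,cv2.COLOR_RGB2BGR)); return im,d
def world(name,u,v,d,st=None):
    m=cams.camera_model(name);K=np.array(m['camera_matrix'])
    u=np.asarray(u,float);v=np.asarray(v,float)
    p=np.stack([(u-K[0,2])/K[0,0]*d,-(v-K[1,2])/K[1,1]*d,-d],-1)
    return p@np.array(m['rotation']).T+np.array(m['origin'])
E
python3 - <<'E'
from h import *
print(telemetry.get_state())
for n in ['scene','top']:
    m=cams.camera_model(n);print(m)
    snap(n,n+'0.png')
print(cams.camera_model('wrist'))
E
```

```text
pics
{'clock': 0.0, 'qpos': array([-1.35001887e+00,  2.76589331e-01,  1.50616133e+00,  1.01388260e-05,
        1.36069838e+00, -1.20999500e-01]), 'qd': array([-5.14230863e-07, -1.68215985e-03, -6.79098786e-04, -9.32346300e-04,
        1.59677998e-03, -1.35624187e-04]), 'effort': array([ 6.55110780e-04, -4.16768861e+01, -2.45807433e+01,  1.14013699e-05,
        1.12571186e-02, -9.31084884e-06]), 'position': array([ 0.19259697, -0.54120954,  0.23043171]), 'ee_rot': array([-9.27285996e-04,  9.85433819e-01,  1.70056832e-01, -4.13366380e-05]), 'contact_force': array([ 1.47173196,  0.12249769, -0.39286761]), 'moment': array([0.0037701 , 0.0050093 , 0.01139471]), 'width': 0.08517585521594269}
{'camera_matrix': array([[450.88064675,   0.        , 323.49807649],
       [  0.        , 450.88064675, 200.61430188],
       [  0.        ,   0.        ,   1.        ]]), 'origin': array([1.41658916, 0.37224142, 0.71467979]), 'rotation': array([0.4740322 , 0.26698334, 0.39893965, 0.73814668])}
{'camera_matrix': array([[491.62390328,   0.        , 314.75793139],
       [  0.        , 491.62390328, 201.163401  ],
       [  0.        ,   0.        ,   1.        ]]), 'origin': array([0.44757475, 0.00906962, 1.28109011]), 'rotation': array([-0.70607854, -0.03390018,  0.03800921,  0.70629963])}
{'camera_matrix': array([[277.28081955,   0.        , 317.15480744],
       [  0.        , 277.28081955, 196.74474508],
       [  0.        ,   0.        ,   1.        ]]), 'tool_from_camera': array([[-6.33853205e-04,  9.65323709e-01,  2.61055043e-01,
         6.71885254e-02],
       [ 9.99999719e-01,  7.16370180e-04, -2.20934604e-04,
         6.96496850e-04],
       [-4.00285460e-04,  2.61054829e-01, -9.65323892e-01,
        -1.42297943e-01],
       [ 0.00000000e+00,  0.00000000e+00,  0.00000000e+00,
         1.00000000e+00]])}
```

View pics/scene0.png

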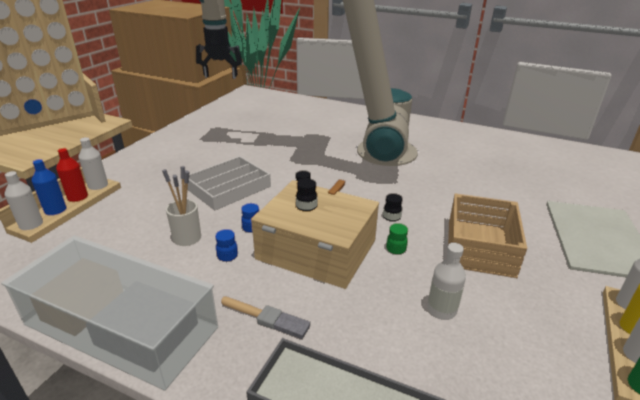

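View pics/top0.png

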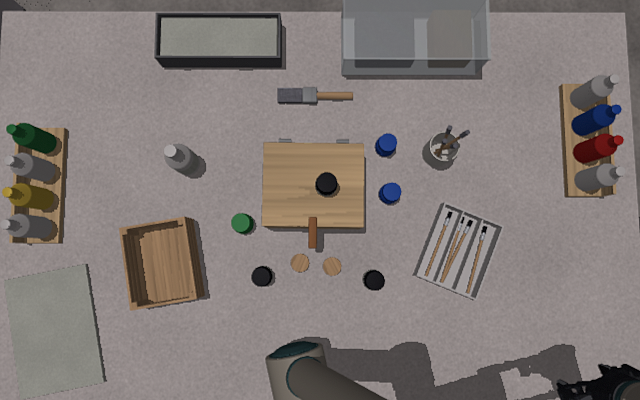

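```bash
cat >> h.py <<'E'
from scipy.spatial.transform import Rotation as R
def rot(m):
    q=np.array(m['rotation']); 
    return R.from_quat(q,scalar_first=True).as_matrix() if q.size==4 else q
def world(name,u,v,d,st=None):
    m=cams.camera_model(name);K=np.array(m['camera_matrix'])
    u=np.asarray(u,float);v=np.asarray(v,float)
    p=np.stack([(u-K[0,2])/K[0,0]*d,-(v-K[1,2])/K[1,1]*d,-d],-1)
    if name=='wrist':
        T=np.array(m['tool_from_camera']); p=p@T[:3,:3].T+T[:3,3]
        return p@R.from_quat(st['ee_rot'],scalar_first=True).as_matrix().T+st['position']
    return p@rot(m).T+np.array(m['origin'])
E
python3 - <<'E'
from h import *
im,d=cams.get_image('top')
V,U=np.mgrid[:400,:640]; W=world('top',U,V,d)
np.save('W.npy',W)
cv2.imwrite('pics/crop0.png',cv2.cvtColor(cv2.resize(im[100:330,80:480],None,fx=2,fy=2,interpolation=cv2.INTER_CUBIC),cv2.COLOR_RGB2BGR))
for q in ['chest','lid_grip','dry_pot','crate','tray','bottle_mid','brush_mug_mid','disc_a_center']:
    for r in spotter.outline_of(q,'top'):
        g=r['region']&(d>0)
        if g.sum()<5: continue
        P=W[g]; zt=np.percentile(P[:,2],95); t=P[P[:,2]>zt-.008]
        hull=cv2.minAreaRect((t[:,:2]*1000).astype(np.float32))
        print(q,round(r['conf'],2),r['rect'],'ztop',zt.round(3),'mean',t.mean(0).round(3),'rect',np.round(hull[0],0),np.round(hull[1],0),round(hull[2],1))
print('table',np.median(W[330:345,200:250,2]))
E
```

```text
chest 0.94 [257.4, 141.0, 107.7, 108.3] ztop 0.125 mean [0.603 0.009 0.121] rect [586.   8.] [241. 261.] 89.2
lid_grip 0.73 [260.2, 141.2, 104.9, 105.8] ztop 0.125 mean [0.602 0.009 0.121] rect [583.   8.] [241. 250.] 89.3
lid_grip 0.16 [315.8, 171.3, 23.0, 27.2] ztop 0.189 mean [ 0.602 -0.023  0.186] rect [602. -22.] [45. 43.] 48.6
dry_pot 0.95 [230.9, 213.1, 23.3, 21.2] ztop 0.069 mean [0.518 0.185 0.066] rect [517. 184.] [40. 40.] 0.1
dry_pot 0.76 [320.1, 172.8, 17.9, 23.3] ztop 0.189 mean [ 0.602 -0.023  0.186] rect [603. -23.] [45. 45.] 23.1
dry_pot 0.72 [377.3, 134.1, 19.1, 21.5] ztop 0.069 mean [ 0.721 -0.18   0.066] rect [ 721. -180.] [45. 44.] 44.1
crate 0.81 [119.5, 219.6, 85.6, 90.9] ztop 0.092 mean [0.419 0.378 0.09 ] rect [420. 380.] [200. 162.] 9.7
crate 0.57 [261.5, 140.2, 102.9, 107.6] ztop 0.125 mean [0.603 0.009 0.121] rect [587.   8.] [241. 258.] 89.2
tray 0.7 [414.5, 200.2, 85.1, 100.3] ztop 0.045 mean [ 0.449 -0.363  0.043] rect [ 450. -362.] [162. 201.] 67.6
tray 0.5 [317.2, 172.0, 20.6, 23.9] ztop 0.189 mean [ 0.602 -0.023  0.186] rect [602. -23.] [45. 44.] 88.7
bottle_mid 0.9 [164.3, 145.7, 34.7, 28.7] ztop 0.172 mean [0.676 0.334 0.171] rect [677. 334.] [27. 28.] 26.9
brush_mug_mid 0.56 [420.7, 130.1, 49.3, 37.3] ztop 0.196 mean [ 0.702 -0.311  0.197] rect [ 705. -312.] [49. 49.] 59.6
disc_a_center 0.8 [290.6, 258.0, 17.2, 16.1] ztop 0.017 mean [0.419 0.041 0.013] rect [418.  41.] [46. 44.] 0.2
disc_a_center 0.73 [119.2, 219.5, 87.0, 90.0] ztop 0.092 mean [0.419 0.382 0.091] rect [420. 381.] [200. 163.] 10.1
disc_a_center 0.36 [414.1, 204.4, 84.7, 96.2] ztop 0.045 mean [ 0.449 -0.363  0.043] rect [ 449. -362.] [162. 200.] 67.6
table 0.0010352486437293917
```

View pics/crop0.png

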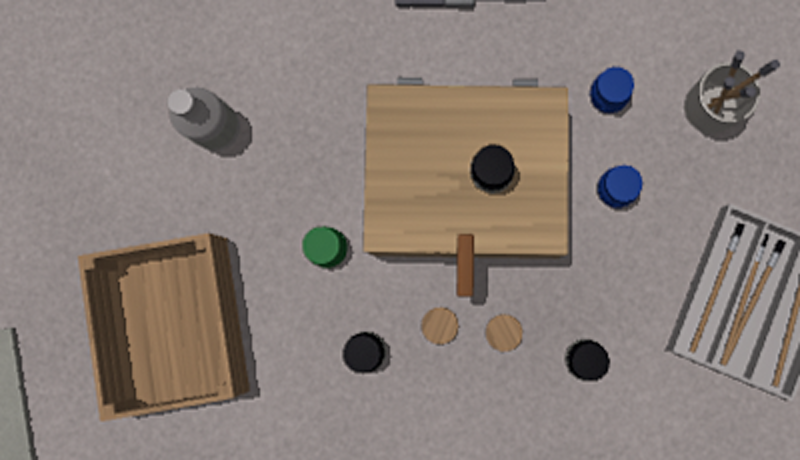

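The dry-pot lookalikes in the top view are black pots at (262,276) and (373,280), blue at (387,145) and (391,193), and green at (242,223). Only the black pot at (326,184) stands on the lid. In the crop at (492,168) it is black and on the lid, so I choose that one. Next I refine the chest, tongue and crate poses.

```bash
python3 - <<'E'
from h import *
W=np.load('W.npy')
z=W[...,2]
m=(z>.112)&(z<.13); sub=np.zeros_like(m); sub[130:260,255:375]=1; m&=sub
P=W[m]
lid=P[P[:,0]>.51]; r=cv2.minAreaRect((lid[:,:2]*1000).astype(np.float32)); print('lid',r, lid[:,2].mean())
t=P[P[:,0]<.49]; r=cv2.minAreaRect((t[:,:2]*1000).astype(np.float32)); print('tongue',r,t[:,2].mean(),t.mean(0),t.min(0),t.max(0))
c=W[205:315,110:215].reshape(-1,3); c=c[(c[:,2]>.083)&(c[:,2]<.1)]
r=cv2.minAreaRect((c[:,:2]*1000).astype(np.float32)); print('crate',r,cv2.boxPoints(r))
f=W[255:275,150:175,2]; print('crate floor',np.median(f))
p=W[165:205,310:345].reshape(-1,3);p=p[p[:,2]>.17];print('pot',p[:,:2].min(0),p[:,:2].max(0),np.median(p[:,2]))
for b in [(262,276),(373,280),(333,266),(300,263)]: print(b,W[b[1],b[0]].round(3))
E
```

```text
lid ((613.7359008789062, 7.5242462158203125), (241.87005615234375, 206.67416381835938), 89.31320190429688) 0.12102418303827915
tongue ((471.76629638671875, 8.825149536132812), (18.805557250976562, 32.825687408447266), 89.99324798583984) 0.12640693235459072 [0.47211315 0.00886417 0.12640693] [ 0.45535291 -0.00057956  0.11951594] [0.48817804 0.01822765 0.12985567]
crate ((420.3764953613281, 380.67510986328125), (200.4687042236328, 162.96986389160156), 10.048985481262207) [[307.46152 443.42007]
 [335.89816 282.95035]
 [533.2915  317.93015]
 [504.85483 478.39987]]
crate floor 0.007503809200769429
pot [ 0.44757475 -0.04527614] [0.62567564 0.00906962] 0.1858366059583657
(262, 276) [0.388 0.131 0.063]
(373, 280) [ 0.378 -0.14   0.067]
(333, 266) [ 0.41  -0.045  0.009]
(300, 263) [0.418 0.039 0.015]
```

```bash
cat >> h.py <<'E'
def goto(p,yaw=None,tilt=0):
    """shift (mm) and rotvec(deg) in the tool axes to reach world p with tool down, tool x at yaw deg; tilt about world y deg"""
    s=telemetry.get_state();Rc=R.from_quat(s['ee_rot'],scalar_first=True)
    d=Rc.inv().apply(np.array(p)-s['position'])*1000
    rv=np.zeros(3)
    if yaw is not None:
        y=np.radians(yaw);X=[np.cos(y),np.sin(y),0];Z=[0,0,-1.];Y=np.cross(Z,X)
        Rt=R.from_euler('y',tilt,degrees=True)*R.from_matrix(np.array([X,Y,Z]).T)
        rv=(Rc.inv()*Rt).as_rotvec(degrees=True)
    print('t',s['clock'],'pos',s['position'].round(4),'q',s['qpos'].round(2),'shift',d.round(1),'turn',rv.round(2),'w',s['width'])
E
python3 -c "
from h import *
goto([.602,-.023,.27],0)"
```

```text
t 0.55 pos [ 0.1927 -0.5418  0.2313] q [-1.35  0.28  1.5  -0.    1.36 -0.12] shift [ 559.5 -351.6  -38.7] turn [ 0.    0.   19.58] w 0.08536591345651243
```

servo_tool(
  steps=[
    [30,-19,-35,0,0,2],
    [65,-41,-39,0,0,4],
    [100,-63,-39,0,0,6],
    [135,-85,-39,0,0,8],
    [170,-107,-39,0,0,10],
    [205,-129,-39,0,0,12],
    [240,-151,-39,0,0,14],
    [275,-173,-39,0,0,16],
  ],
  hand=0,
  grip_force=40,
)

```text
clock: 1.35
position: [0.3946, -0.2852, 0.2706]
ee_rot: [0.0, 1.0, 0.03, 0.0]
contact_force: [0.2, -0.3, -0.1]
width: 0.0853
```

```bash
python3 -c "
from h import *
goto([.602,-.023,.27],0)"
```

```text
t 1.35 pos [ 0.3946 -0.2852  0.2706] q [-0.77  0.12  1.61 -0.    1.41  0.74] shift [ 222.9 -249.1    0.5] turn [ 0.03 -0.03  3.49] w 0.0853455827623495
```

servo_tool(
  steps=[
    [28,-31,0,0,0,3],
    [56,-62,0,0,0,3],
    [84,-94,0,0,0,3],
    [112,-125,0,0,0,3],
    [140,-156,0,0,0,3],
    [168,-187,0,0,0,3],
    [195,-218,0,0,0,3],
    [220,-246,0,0,0,3],
  ],
)

```text
clock: 2.15
position: [0.599, -0.0255, 0.2704]
ee_rot: [0.0, 1.0, 0.005, 0.0]
contact_force: [-0.9, 0.5, 0.5]
width: 0.0853
```

servo_tool(
  steps=[
    [0,0,0,0,0,0],
    [0,0,0,0,0,0],
    [0,0,0,0,0,0],
  ],
)

```text
clock: 2.45
position: [0.5974, -0.0281, 0.2702]
ee_rot: [0.0, 1.0, 0.005, -0.0]
contact_force: [-0.8, -0.8, -0.2]
width: 0.0854
```

```bash
python3 - <<'E'
from h import *
goto([.602,-.023,.150],0)
s=telemetry.get_state()
im,d=snap('wrist','w1.png')
V,U=np.mgrid[:400,:640]; W=world('wrist',U,V,d,s)
m=(W[...,2]>.178)&(W[...,2]<.195)&(d>0)&(im.sum(2)<150)
n,l,st,c=cv2.connectedComponentsWithStats(m.astype(np.uint8))
for i in range(1,n):
    if st[i,4]>100:
        p=W[l==i]; print(st[i],cv2.minEnclosingCircle((p[:,:2]*1000).astype(np.float32)),p.mean(0))
E
```

```text
t 2.45 pos [ 0.5974 -0.0281  0.2702] q [-0.16  0.29  1.38 -0.    1.46  1.4 ] shift [  4.8  -5.1 120.2] turn [0.04 0.04 0.55] w 0.08537747087162825
[306 183  34  37 619] ((598.8770141601562, -34.535423278808594), 19.2314453125) [ 0.59755085 -0.0347686   0.18457025]
```

View pics/w1.png

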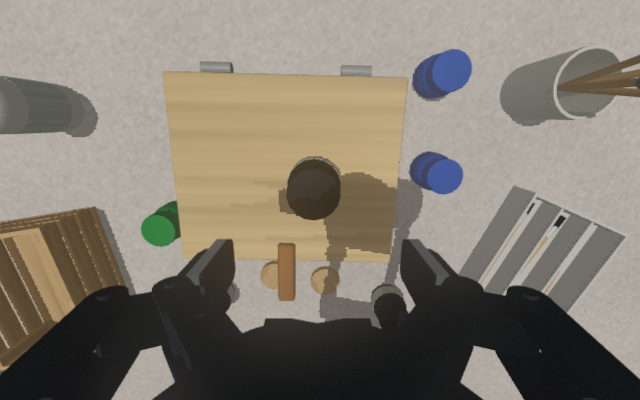

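```bash
python3 - <<'E'
from h import *
s=telemetry.get_state()
im,d=cams.get_image('wrist')
V,U=np.mgrid[:400,:640]; W=world('wrist',U,V,d,s)
m=(W[...,2]>.178)&(W[...,2]<.195)&(d>0); m[:,:280]=0;m[:,350:]=0;m[230:]=0
p=W[m];print(m.sum(),cv2.minEnclosingCircle((p[:,:2]*1000).astype(np.float32)),p.mean(0))
im,d=cams.get_image('top');W=world('top',U,V,d)
for r in spotter.outline_of('dry_pot','wrist')[:4]: print(r['rect'],r['conf'])
E
```

```text
2228 ((604.989990234375, -25.091636657714844), 23.318593978881836) [ 0.6061786  -0.02517232  0.18446461]
[288.9, 154.8, 52.4, 66.1] 0.95
[139.3, 201.1, 42.2, 43.2] 0.84
[1.3, 74.3, 81.6, 58.0] 0.74
[411.8, 51.2, 57.2, 45.5] 0.7
```

servo_tool(
  steps=[
    [6,-4,25,0,0,0.5],
    [6,-4,55,0,0,0.5],
    [6,-4,80,0,0,0.5],
    [6,-4,100,0,0,0.5],
    [6,-4,112,0,0,0.5],
    [6,-4,120,0,0,0.5],
    [6,-4,120,0,0,0.5],
  ],
)

```text
clock: 3.35
position: [0.6036, -0.0236, 0.1497]
ee_rot: [-0.0, 1.0, 0.0, -0.001]
contact_force: [-0.7, 0.4, -0.7]
width: 0.0851
```

servo_tool(
  steps=[
    [0,0,0,0,0,0],
    [0,0,0,0,0,0],
    [0,0,0,0,0,0],
    [0,0,0,0,0,0],
    [0,0,0,0,0,0],
    [0,0,0,0,0,0],
    [0,0,0,0,0,0],
    [0,0,0,0,0,0],
  ],
  hand=255,
  grip_force=40,
)

```text
clock: 4.15
position: [0.6047, -0.0236, 0.152]
ee_rot: [0.001, 1.0, 0.001, 0.001]
contact_force: [-0.4, -0.2, 5.8]
width: 0.0469
```

servo_tool(
  steps=[
    [0,0,-10,0,0,0],
    [0,0,-25,0,0,0],
    [0,0,-50,0,0,0],
    [0,0,-75,0,0,0],
    [0,0,-95,0,0,0],
    [0,0,-100,0,0,0],
    [0,0,-100,0,0,0],
  ],
)

```text
clock: 4.85
position: [0.6042, -0.0232, 0.251]
ee_rot: [0.0, 1.0, 0.001, 0.001]
contact_force: [1.0, 0.2, -1.6]
width: 0.0468
```

```bash
python3 - <<'E'
from h import *
goto([.420,.380,.25],10)
im,d=snap('wrist','w2.png')
E
```

```text
t 4.85 pos [ 0.6042 -0.0232  0.251 ] q [-0.15  0.31  1.41  0.    1.42  1.42] shift [-183.6 -403.5    0.6] turn [ 0.02 -0.09 -9.91] w 0.04681552899476197
```

View pics/w2.png

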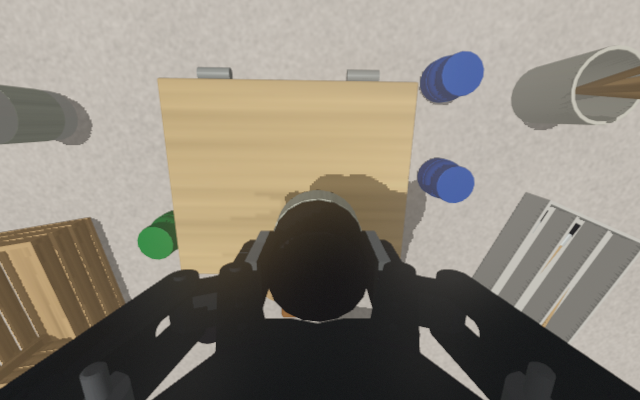

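servo_tool(
  steps=[
    [-9,-20,0,0,0,-1],
    [-23,-51,0,0,0,-2],
    [-39,-86,0,0,0,-3],
    [-55,-121,0,0,0,-4],
    [-71,-156,0,0,0,-6],
    [-87,-191,0,0,0,-7],
    [-103,-226,0,0,0,-8],
    [-118,-260,0,0,0,-10],
  ],
)

```text
clock: 5.7
position: [0.4837, 0.2376, 0.2485]
ee_rot: [0.0, 0.996, 0.088, -0.002]
contact_force: [-0.4, -0.0, -0.9]
width: 0.0471
```

```bash
python3 - <<'E'
from h import *
goto([.420,.380,.25],10)
E
```

```text
t 5.7 pos [0.4837 0.2376 0.2485] q [0.33 0.21 1.55 0.   1.38 1.72] shift [ -37.7 -151.4   -1.4] turn [0.02 0.19 0.15] w 0.047068063225246246
```

servo_tool(
  steps=[
    [-9,-35,0,0,0,0],
    [-18,-70,0,0,0,0],
    [-26,-105,0,0,0,0],
    [-33,-130,0,0,0,0],
    [-38,-145,0,0,0,0],
    [-39,-150,0,0,0,0],
    [-39,-150,0,0,0,0],
    [-39,-150,0,0,0,0],
  ],
)

```text
clock: 6.5
position: [0.4214, 0.3764, 0.2499]
ee_rot: [0.001, 0.996, 0.087, -0.0]
contact_force: [1.0, -0.8, -0.4]
width: 0.047
```

```bash
python3 - <<'E'
from h import *
goto([.420,.380,.042],10)
im,d=snap('wrist','w3.png')
im,d=snap('top','t3.png')
E
```

```text
t 6.5 pos [0.4214 0.3764 0.2499] q [ 0.61  0.25  1.49 -0.    1.4   2.  ] shift [ -0.7  -4.1 207.9] turn [0.07 0.02 0.04] w 0.04696456001949762
```

View pics/w3.png

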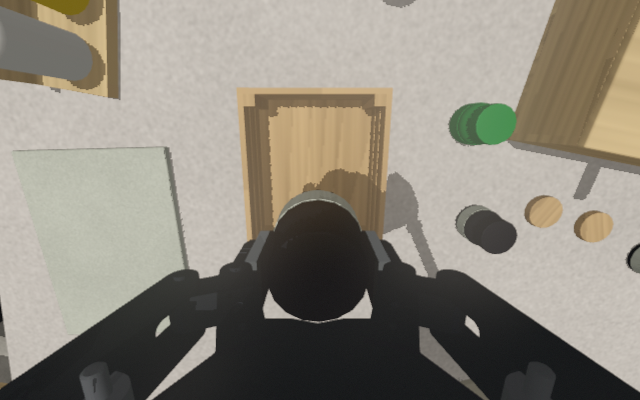

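servo_tool(
  steps=[
    [0,-3,25,0,0,0],
    [0,-3,60,0,0,0],
    [0,-3,95,0,0,0],
    [0,-3,130,0,0,0],
    [0,-3,160,0,0,0],
    [0,-3,182,0,0,0],
    [0,-3,198,0,0,0],
    [0,-3,207,0,0,0],
  ],
)

```text
clock: 7.4
position: [0.4204, 0.3791, 0.0418]
ee_rot: [0.001, 0.996, 0.087, -0.001]
contact_force: [-1.0, 0.5, -1.0]
width: 0.0472
```

servo_tool(
  steps=[
    [0,0,0,0,0,0],
    [0,0,0,0,0,0],
    [0,0,0,0,0,0],
    [0,0,0,0,0,0],
    [0,0,0,0,0,0],
  ],
  hand=60,
)

```text
clock: 7.9
position: [0.4208, 0.3807, 0.044]
ee_rot: [-0.0, 0.996, 0.088, 0.001]
contact_force: [1.4, 0.7, 0.4]
width: 0.0651
```

servo_tool(
  steps=[
    [0,0,-8,0,0,0],
    [0,0,-25,0,0,0],
    [0,0,-50,0,0,0],
    [0,0,-85,0,0,0],
    [0,0,-125,0,0,0],
    [0,0,-165,0,0,0],
    [0,0,-200,0,0,0],
    [0,0,-205,0,0,0],
  ],
)

```text
clock: 8.7
position: [0.4224, 0.3819, 0.2543]
ee_rot: [-0.003, 0.996, 0.088, 0.005]
contact_force: [0.6, -0.2, 0.1]
width: 0.0651
```

```bash
python3 - <<'E'
from h import *
goto([.472,.009,.25],0)
im,d=snap('wrist','w4.png')
im,d=snap('top','t4.png')
E
```

```text
t 8.7 pos [0.4224 0.3819 0.2543] q [ 0.61  0.25  1.48 -0.    1.4   2.01] shift [-16.6 375.8   2.4] turn [-0.31 -0.54 10.1 ] w 0.06508873953459568
```

View pics/w4.png

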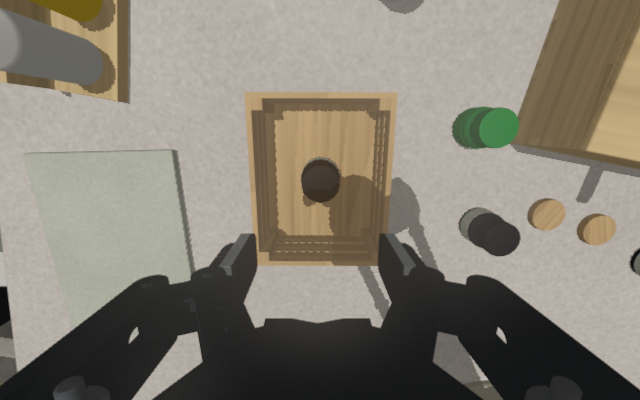

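The pot stands upright in the crate at (320,180), released. Next I move to the tongue.

servo_tool(
  steps=[
    [-2,30,0,0,0,1],
    [-4,70,0,0,0,2],
    [-5,110,0,0,0,3],
    [-7,150,0,0,0,4],
    [-9,190,0,0,0,5],
    [-11,230,0,0,0,6],
    [-12,270,0,0,0,8],
    [-14,310,0,0,0,10],
  ],
)

```text
clock: 9.6
position: [0.4597, 0.0712, 0.2466]
ee_rot: [0.0, 1.0, 0.0, -0.002]
contact_force: [0.7, 0.4, -0.6]
width: 0.0652
```

```bash
python3 - <<'E'
from h import *
goto([.472,.009,.25],0)
E
```

```text
t 9.6 pos [0.4597 0.0712 0.2466] q [ 0.    0.1   1.69 -0.    1.35  1.57] shift [12.2 62.2 -3.5] turn [0.01 0.19 0.02] w 0.06517323639610102
```

servo_tool(
  steps=[
    [3,20,0,0,0,0],
    [7,45,0,0,0,0],
    [10,60,0,0,0,0],
    [10,62,0,0,0,0],
    [10,62,0,0,0,0],
    [10,62,0,0,0,0],
  ],
)

```text
clock: 10.2
position: [0.4704, 0.0115, 0.2476]
ee_rot: [-0.0, 1.0, 0.001, -0.001]
contact_force: [-0.8, -0.4, 0.6]
width: 0.0656
```

```bash
python3 - <<'E'
from h import *
goto([.472,.009,.099],0)
s=telemetry.get_state()
im,d=snap('wrist','w5.png')
V,U=np.mgrid[:400,:640]; W=world('wrist',U,V,d,s)
m=(W[...,2]>.115)&(W[...,2]<.135)&(d>0)&(W[...,0]<.49)&(abs(W[...,1]-.009)<.03)&(W[...,0]>.42)
p=W[m]; print(m.sum(), p.min(0),p.max(0),p.mean(0))
im,d=snap('top','t5.png');W=world('top',U,V,d)
m=(W[...,2]>.115)&(W[...,2]<.135)&(d>0)&(W[...,0]<.49)&(abs(W[...,1]-.009)<.03)&(W[...,0]>.42)
p=W[m]; print(m.sum(), p.min(0),p.max(0),p.mean(0)) if m.any() else 0
c=W[205:315,110:215].reshape(-1,3); 
k=np.hypot(c[:,0]-.42,c[:,1]-.38)<.03; print(np.percentile(c[k],95,axis=0))
E
```

```text
t 10.2 pos [0.4704 0.0115 0.2476] q [-0.12  0.11  1.68  0.    1.35  1.44] shift [  1.9   2.7 148.6] turn [-0.04  0.09  0.11] w 0.06555602758294818
636 [ 0.4580108  -0.00320343  0.12204447] [0.48997413 0.01649038 0.12746359] [0.47445304 0.00698068 0.12532411]
[0.44360447 0.39604869 0.07539649]
```

View pics/w5.png

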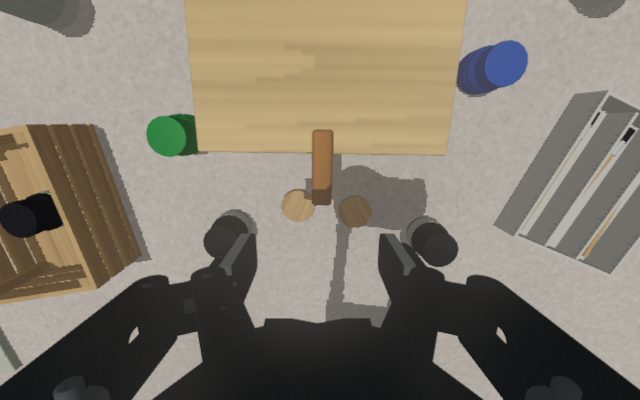

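servo_tool(
  steps=[
    [3,3,25,0,0,0],
    [3,3,60,0,0,0],
    [3,3,95,0,0,0],
    [3,3,120,0,0,0],
    [3,3,138,0,0,0],
    [3,3,148,0,0,0],
    [3,3,148,0,0,0],
    [3,3,148,0,0,0],
  ],
)

```text
clock: 11.1
position: [0.4746, 0.008, 0.1009]
ee_rot: [0.0, 1.0, 0.001, 0.001]
contact_force: [0.2, -0.1, 0.1]
width: 0.0652
```

servo_tool(
  steps=[
    [0,0,0,0,0,0],
    [0,0,0,0,0,0],
    [0,0,0,0,0,0],
    [0,0,0,0,0,0],
    [0,0,0,0,0,0],
    [0,0,0,0,0,0],
    [0,0,0,0,0,0],
    [0,0,0,0,0,0],
  ],
  hand=255,
  grip_force=50,
)

```text
clock: 11.9
position: [0.4745, 0.0076, 0.1011]
ee_rot: [0.0, 1.0, 0.0, 0.001]
contact_force: [-0.8, -0.6, 5.8]
width: 0.0192
```

```bash
python3 - <<'E'
from h import *
goto([.474,.008,.099],0)
im,d=snap('scene','s6.png')
E
```

```text
t 11.9 pos [0.4745 0.0076 0.1011] q [-0.13  0.24  1.91 -0.    0.99  1.44] shift [-0.5 -0.4  2.1] turn [ 0.01 -0.08  0.04] w 0.019155292669529898
```

View pics/s6.png

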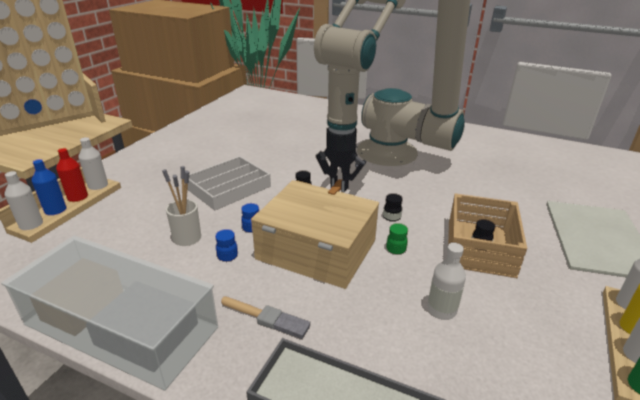

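servo_tool(
  steps=[
    [0.4,0,-8,0,0,0],
    [1,0,-16,0,0,0],
    [2.4,0,-26,0,0,0],
    [4,0,-36.5,0,0,0],
    [7,0,-48.5,0,0,0],
    [10,0,-60,0,0,0],
    [14,0,-72,0,0,0],
    [17,0,-79.5,0,0,0],
  ],
)

```text
clock: 12.75
position: [0.4917, 0.0074, 0.1809]
ee_rot: [0.001, 1.0, 0.001, 0.001]
contact_force: [3.7, -1.9, -5.5]
width: 0.0188
```

```bash
python3 - <<'E'
from h import *
goto([.474,.008,.099],0)
im,d=snap('scene','s7.png')
print(telemetry.get_state()['contact_force'])
E
```

```text
t 12.75 pos [0.4917 0.0074 0.1809] q [-0.13  0.19  1.76 -0.    1.2   1.44] shift [-17.8  -0.8  81.9] turn [ 0.06 -0.07  0.09] w 0.01883171041958142
[ 3.26013256 -0.91267809 -4.16549662]
```

View pics/s7.png

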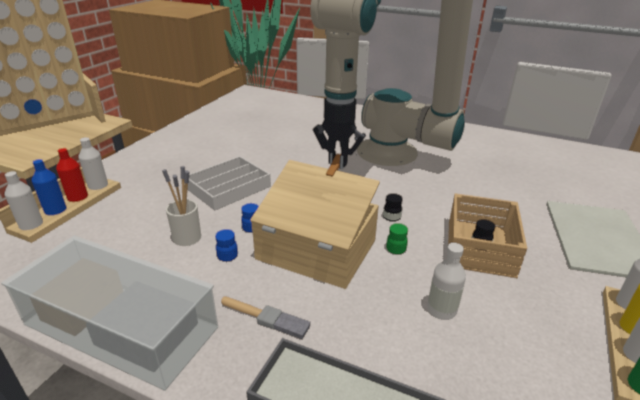

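servo_tool(
  steps=[
    [5,0,-11,0,0,0],
    [10.4,0,-22.3,0,0,0],
    [16.4,0,-33,0,0,0],
    [23,0,-43.3,0,0,0],
    [30,0,-53.3,0,0,0],
    [37.7,0,-63,0,0,0],
    [48.7,0,-75,0,0,0],
    [57.4,0,-83.7,0,0,0],
  ],
)

```text
clock: 13.6
position: [0.5474, 0.0066, 0.2628]
ee_rot: [0.001, 1.0, 0.001, -0.002]
contact_force: [3.4, -4.0, -8.1]
width: 0.019
```

servo_tool(
  steps=[
    [0,0,0,0,0,0],
    [0,0,0,0,0,0],
    [0,0,0,0,0,0],
    [0,0,0,0,0,0],
  ],
)

```text
clock: 14.0
position: [0.5475, 0.0066, 0.2628]
ee_rot: [0.001, 1.0, 0.001, -0.001]
contact_force: [1.9, -6.2, -5.0]
width: 0.019
```

```bash
python3 - <<'E'
from h import *
goto([.474,.008,.099],0)
V,U=np.mgrid[:400,:640]
s=telemetry.get_state();print(s['contact_force'])
im,d=snap('scene','s8.png');W=world('scene',U,V,d)
for nm in ['scene','top','wrist']:
    if nm!='scene': s=telemetry.get_state(); im,d=snap(nm,nm+'8.png');W=world(nm,U,V,d,s)
    for r in spotter.outline_of('lid_grip',nm)[:2]: print(nm,r['rect'],r['conf'])
    # lid plane fit: points in y range, between hinge & front
    x,y,z=W[...,0],W[...,1],W[...,2]
    for sg in (-1,1):
        m=(d>0)&(sg*(y-.008)>.04)&(abs(y-.008)<.11)&(x>.545)&(x<.69)&(z>.14)&(z<.32)
        p=W[m]
        if len(p)<50: continue
        A=np.polyfit(p[:,0],p[:,2],1); res=abs(np.polyval(A,p[:,0])-p[:,2])
        p=p[res<.01]; A=np.polyfit(p[:,0],p[:,2],1); print(nm,sg,len(p),'deg',np.degrees(np.arctan(-A[0])))
    c=np.hypot(x-.42,y-.38)<.02; print(nm,'pot top z',np.percentile(z[c&(d>0)],95) if c.any() else None)
print(telemetry.get_state()['contact_force'])
E
```

```text
t 14.0 pos [0.5475 0.0066 0.2628] q [-0.11  0.22  1.51 -0.    1.42  1.46] shift [-73.3  -2.  163.9] turn [0.16 0.08 0.07] w 0.019001102043453923
[ 1.94432694 -6.1643052  -5.03190931]
scene [250.5, 131.0, 123.4, 121.2] 0.61
scene -1 1951 deg 43.93963086265642
scene 1 2241 deg 43.97741943353088
scene pot top z 0.0731146567855063
top [256.5, 140.8, 114.0, 56.5] 0.77
top -1 107 deg 43.25236363448435
top 1 74 deg 43.16575754394206
top pot top z 0.07687563619602632
wrist [104.1, 2.1, 428.7, 299.7] 0.86
wrist -1 18524 deg 43.80167920258213
wrist 1 18764 deg 43.73655213994793
wrist pot top z 0.07154038023248255
[ 1.89055689 -6.18063708 -4.44442754]
```

View pics/s8.png

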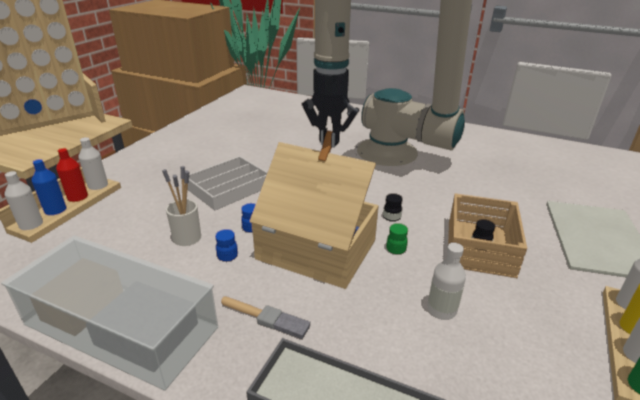

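The lid stands at about 44° and is held by the tongue. The pot is upright in the crate at (484,230). I'll wait briefly and re-check before handing in.

servo_tool(
  steps=[
    [0,0,0,0,0,0],
    [0,0,0,0,0,0],
    [0,0,0,0,0,0],
    [0,0,0,0,0,0],
    [0,0,0,0,0,0],
    [0,0,0,0,0,0],
  ],
)

```text
clock: 14.9
position: [0.5475, 0.0066, 0.2627]
ee_rot: [0.001, 1.0, 0.001, -0.001]
contact_force: [1.6, -5.4, -5.1]
width: 0.019
```

```bash
python3 - <<'E'
from h import *
V,U=np.mgrid[:400,:640]
s=telemetry.get_state();im,d=cams.get_image('wrist');W=world('wrist',U,V,d,s);x,y,z=np.moveaxis(W,2,0)
m=(d>0)&(abs(y-.008)>.04)&(abs(y-.008)<.11)&(x>.56)&(x<.69)&(z>.14)&(z<.32)
A=np.polyfit(x[m],z[m],1);print(np.degrees(np.arctan(-A[0])),s['clock'],s['position'],s['width'],s['contact_force'])
print(sign_off())
E
```

```text
44.20286945303762 14.9 [0.54747922 0.00656911 0.26274862] 0.018953017559668092 [ 1.64405949 -5.43850578 -5.07722125]
the job is handed in; nothing more can be done
None
```

I put the black pot from the chest lid in the slatted crate and let go of it. I then raised the lid by its tongue and handed in at about 15 s with the gripper still holding it.

- **Lid:** the last wrist-camera fit gave 44.2°. Fits taken just before, from all three cameras, gave 43.2–44.0°. The tongue was gripped at 19 mm opening, with a steady force of about 5 N downward and 5–6 N sideways.
- **Dried-out pot:** it stands upright near the middle of the crate, with its top about 72–77 mm above the table. The robot was nowhere near it.
- **Other things:** the arm met nothing else, and the last scene picture shows nothing displaced. I did not measure the positions of the other pots, bottle, mug or discs again at the end.

No check failed. The hand-in gave no verdict, so the result itself is not confirmed.

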